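# Release the eccentric cam and push the gear slide home

### The job

On the assembly jig, turn the eccentric cam by pushing its lever round until the cam's low point faces the slide's roller (the lever then points along the index rib on the base plate). Only then push the slide, with the gear riding in its nest, forward toward the cam until it is fully home against its stop, and back away. Do it with fingertips or the outside of the fingers: do not grip the lever's knob or the slide's push plate, do not lift the gear, and leave the oil bottle, the collet and the vee block alone.

Things in the scene. Friction and masses are not known exactly. Their poses are not given: they have to be found in the camera images.
- jig: Jig fixed to the bench: aluminium base plate (x -120..130, y -75..75 mm, 12 mm thick) with two guide rails (tops at 26 mm), a slide between them and an eccentric cam ahead of it. Origin at bench level. x: the slide's forward direction, toward the cam, mostly to the robot's left; y mostly toward the robot; z up. Index rib: dark line 4 mm wide on the plate at x 75, y 42..72 mm.
- cam_pivot (a point): Point on the cam's vertical turning axis, at the top of its hub, 46 mm above the bench (jig x +75, y 0 mm).
- cam (a joint): Cam angle, rad, positive anticlockwise from above, -2.8..0.9; friction 0.6 Nm (about 8 N at the knob), stays where left; starts at -2.05..-1.2. At 0 the low point faces the roller and the lever points along jig +y over the index rib; the lever's direction is jig +y turned by this angle. Steel disc, radius 34 mm, centre 18 mm off the pivot (low 16, high 52 mm), 14 to 28 mm above the bench.
- lever_knob (a point): Middle of the black upright knob at the lever's end: 18 mm diameter, 40 to 85 mm above the bench, this point 65 mm above it, 80 mm from the pivot axis. The lever bar below it is 16 mm wide, its top 40 mm above the bench.
- slide (a joint): Travel of the slide, m, along jig x: 0 drawn back (start), 0.0385 fully home against its stop. About 2 N friction, stays where left. Its nose roller meets the cam, which blocks it short of home unless the low point faces the roller (then 1.5 mm clearance is left at home).
- push_face (a point): Middle of the rear face of the slide's upright push plate, 58 mm above the bench; it faces jig -x (push here toward jig +x). The plate is 60 mm wide along jig y, 12 mm thick, 31 to 80 mm above the bench; face at jig x -85 mm when drawn back. Behind it lies the base plate, 12 mm above the bench.
- plate_mid (a point): Middle of the same push plate's thickness, 6 mm ahead of push_face, same height; axes as the jig's.
- nest (a point): Centre of the gear when seated in the slide's round nest (a pocket 59 mm wide, 9 mm deep), 32 mm above the bench; moves with the slide.
- gear_mid (a point): Centre of the loose small steel spur gear with a hub, 56 mm diameter, 20 mm high, lying flat in the slide's nest, its top 42 mm above the bench.
- oil_bottle_mid (a point): Centre of the small white oiler bottle with red nozzle, 40 mm diameter, 105 mm high, standing loose on the far side of the jig. Bystander.
- collet_mid (a point): Centre of a loose grey spring collet, 33 mm diameter, 47 mm high, standing beside the jig on the robot's side. Bystander.
- vee_block_mid (a point): Centre of a loose dark steel vee block, 43 x 57 x 46 mm high, standing beside the jig on the robot's side. Bystander.

How it is judged:
On the way, in this order (a step that is already met when the one before it is completed fails the run):
1. the cam is turned to its low point while the slide is still drawn back (value of joint cam between -0.35 and 0.35 rad and value of joint slide below 0.006 m), for 0.2 s.
2. the slide is pushed fully home with the cam at its low point (value of joint cam between -0.35 and 0.35 rad and value of joint slide above 0.0365 m), for 0.2 s.
At the end, for the whole second after the job is handed in: The cam is within 0.35 rad (20 degrees) of its low point, the slide is at rest within 2 mm of its home stop, the gear lies in the slide's nest (within 8 mm of its centre, not raised), and the oil bottle, collet and vee block are within 15 mm of where they stood (all of step 2 and velocity of joint slide between -0.005 and 0.005 m/s and horizontal distance between gear_mid and nest below 0.008 m and z of gear_mid in the frame of jig below 0.038 m and distance of each of oil_bottle_mid, collet_mid, vee_block_mid from where it was at the start of the episode below 0.015 m); the robot touches nothing.
It fails at once if the slide is pushed forward (over 6 mm) while the cam is more than 0.35 rad from its low point (value of joint slide above 0.006 m and not (value of joint cam between -0.35 and 0.35 rad)).
It fails at once if the lever's knob is taken between the fingers (horizontal distance between the grasp point and lever_knob below 0.009 m and height (world z) of the grasp point below 0.085 m).
It fails at once if the slide's push plate is taken between the fingers (x of the grasp point in the frame of plate_mid between -0.007 and 0.007 m and y of the grasp point in the frame of plate_mid between -0.036 and 0.036 m and height (world z) of the grasp point below 0.08 m).
It fails at once if the gear is lifted in its nest by more than 10 mm (z of gear_mid in the frame of jig above 0.042 m).
It fails at once if the oil bottle, collet or vee block is moved by more than 15 mm (distance of any of oil_bottle_mid, collet_mid, vee_block_mid from where it was at the start of the episode above 0.015 m).
It also fails if it takes over 58 s, if anything falls off the work surface, if the arm or the gripper's body presses on something with over 40 N, if the wrist force passes 120 N, or if a joint passes its speed limit or range.

### The arm

A 7-joint arm with a two-finger parallel gripper is mounted at the origin on a cart in front of the work surface, level with it; the furniture and walls round the work are solid. World frame = base frame: x ahead of the robot, y to its left, z up, the work surface at z = 0. Lengths are in m, angles in rad, forces in N, time in s.
With the tool pointing down it reaches from about 0.4 to 0.875 m from the base axis. Payload 19.3 kg.
Tool frame: the origin (TCP) lies on the mounting face of the last link; the fingertips stand 173 mm ahead of it and the grasp point (between the pads) lies 155 mm ahead of it (bot.grip_point_offset is the distance from the TCP to the grasp point, in m); z points along the fingers, y is the line along which they close (so a half turn about z gives the same grasp; the last joint's range is limited). The gripper opens to 85 mm and grips with 20 to 120 N. Pads are 22 mm wide; open, the fingers measure 114 mm over their backs; the gripper's body (76 mm by 85 mm) begins 54 mm behind the grasp point. The pads swing forward as they close: fully open they stand 13 mm farther back than shut.
Start: joints at [-0.07, 0.521, -0.036, 1.599, 0.021, 1.021, -0.113], TCP at [0.625, -0, 0.405] pointing down, gripper open.
Joint ranges: [-2.91, 2.91], [-0.3, 2.13], [-1.5, 1.42], [0.17, 2.43], [-1.26, 4.41], [0.16, 1.93], [-2.52, 2.52]. Speed limits (rad/s): [1.89, 1.89, 2.39, 2.39, 3.01, 3.01, 3.01].

### API

Orientations are given as [roll, pitch, yaw] about the fixed x, y, z axes, in that order (R = Rz(yaw) Ry(pitch) Rx(roll)).
In Python, from workcell import bot gives the robot as it stands.
- The arm moves only by the tool arm_command, never from a script. Its argument "deltas" is a list of rows, each a list of 3 entries, a list of its own where there are three numbers: the shift along the tool's x, y, z in cm, then the turn, a rotation vector about the tool's x, y, z in rad, then the finger opening in cm, from 0 to 8.54. In form: [[[tx, ty, tz], [rx, ry, rz], claw], ...]. A call has 1 to 20 rows; each row shifts and turns the commanded pose from where the row before left it, along the tool's axes as they then stand; what a row does not reach is not made up. A row lasts 1/10 s, in which the tool goes at most 50 mm and 8.59 degrees, less where a joint would pass 70% of its speed; a pose out of reach is approached as far as the arm can. A call with a gripper value outside its range is refused whole. The fingers move at their own pace and stop on an object; "newtons" is the grip in N (left out, the last holds). Time passes only in rows, so rows that do not move let the fingers close. It gives the time, the measured TCP pose, the force, the opening and the grip force at its end, in the units of the state.
- bot.observe(): the state, without advancing time (a new reading comes with each control period).
- bot.grab_frame(name): name is "scene" or "side" or "wrist"; returns a dict with "frame" (420x560x3 uint8, red, green, blue), "K" (3x3 intrinsics, pixels), "rvec" (rotation vector, rad) and "tvec" (3), from world to camera coordinates, as OpenCV has them; the wrist camera has in their place "T_tool_cam" (4x4, takes a point from camera to tool coordinates, whose origin is the TCP and whose axes are the flange's). Camera axes: x right, y down, z forward; pixel columns grow to the right and rows downward; lengths in m; the calibration is good to about 2 mm. A picture is of the moment at which its call begins: read the wrist's pose just before it. There is no depth.
- bot.job_done(): hands the job in; it is judged then, once.
Trained networks look in a picture, given as the dict that the camera call returned (one of the last four; its "shot" number tells which), for a name from the list of things; names that differ only in an ending like _2 or _b are one class to them, and where a whole thing is asked for, a point or a joint stands for the part that bears it (a point fixed in the world has none). Each returns a list of dicts, best first, with "p" (0 to 1); they miss things now and then, are a little off and sometimes report something else, mostly with a low value. They report only what shows in the picture. A call takes as long as a camera call.
- bot.find_in(name, picture): "rect" ([left, top, width, height] in pixels, round what is visible of it).
- bot.mark_of(name, picture): "at" ([column, row] in pixels: a listed point, or the origin of a listed thing).
The state is a dict: "clock": time; "qpos": joint angles; "qd": joint speeds; "joint_efforts": joint torques, N m; "position": TCP position; "tool_rot": TCP orientation; "force": force on the tool from outside, world axes, zero at the start; "moment": the same for the moment, N m; "grip_width": finger opening in m; "finger_force": force on a finger pad.
Only numpy, scipy, OpenCV 4.12 (cv2) and the standard library are available. Lean on these libraries where they do the work, as an engineer would, in place of code of your own. Each camera call takes 0.05 s, during which the arm holds its last target. There are 200 camera calls.

## Working session

There is one attempt and no reset: what is moved stays moved. The work goes in short steps, Python scripts to look and compute and a tool call to move; the robot and the scene stay as the last step left them, time stands still between calls to the robot, and variables do not carry over. Pictures are saved under pics/ and viewed, at most 10 in all, crops included, and the job is handed in when it is done.

Besides the shell and the picture viewer there is one more tool, called as name([rows], argument=value, ...), one row to a line, values as JSON. arm_command: Moves the arm, as the interface text tells. Its arguments: {"type":"object","properties":{"deltas":{"type":"array","items":{"type":"array"}},"newtons":{"type":"number"}},"required":["deltas"]}

```bash
mkdir -p pics
cat > h.py <<'E'
import numpy as np, cv2
from scipy.spatial.transform import Rotation as R
from workcell import bot
def P(pic,st=None):
    K=np.array(pic["K"])
    if "rvec" in pic:
        Rm=cv2.Rodrigues(np.array(pic["rvec"],float))[0]; t=np.array(pic["tvec"],float).reshape(3)
    else:
        T=np.eye(4); T[:3,:3]=R.from_euler('xyz',st["tool_rot"]).as_matrix(); T[:3,3]=st["position"]
        W=np.linalg.inv(T@np.array(pic["T_tool_cam"])); Rm=W[:3,:3]; t=W[:3,3]
    return K@np.c_[Rm,t]
def tri(Ps,uv):
    A=[]
    for p,(u,v) in zip(Ps,uv): A+= [u*p[2]-p[0], v*p[2]-p[1]]
    X=np.linalg.svd(np.array(A))[2][-1]; return X[:3]/X[3]
def atz(p,uv,z):
    H=np.c_[p[:,0],p[:,1],p[:,2]*z+p[:,3]]; X=np.linalg.solve(H,[*uv,1]); return X[:2]/X[2]
def save(pic,n): cv2.imwrite(f"pics/{n}.png",pic["frame"][:,:,::-1])
E
python3 - <<'E'
from h import *
np.set_printoptions(precision=4,suppress=True)
st=bot.observe(); print(st["clock"],st["position"],st["tool_rot"],st["force"])
pics={}
for n in("scene","side","wrist"):
    pics[n]=bot.grab_frame(n); save(pics[n],n+"0")
Ps={n:P(pics[n],st) for n in pics}
Z=dict(jig=0,cam_pivot=.046,lever_knob=.065,push_face=.058,plate_mid=.058,nest=.032,gear_mid=.032,oil_bottle_mid=.0525,collet_mid=.0235,vee_block_mid=.023)
for k,z in Z.items():
    uv={}
    for n in pics:
        r=bot.mark_of(k,pics[n])
        if r: uv[n]=r[0]["at"]; print(k,n,np.array(r[0]["at"]),round(r[0]["p"],2),atz(Ps[n],r[0]["at"],z))
    if len(uv)>1: print("   tri",tri([Ps[n] for n in uv],uv.values()))
E
```

```text
0.0 [0.6249 0.     0.4041] [-3.1404  0.      1.5708] [ 0.4564 -0.1356  0.249 ]
jig scene [271.1 235.5] 0.83 [ 0.5502 -0.0774]
jig side [276.2 239.1] 0.97 [ 0.5513 -0.0777]
jig wrist [314.1 355.9] 0.4 [ 0.669  -0.2192]
   tri [ 0.5828 -0.1122  0.0157]
cam_pivot scene [248.7 237.3] 0.81 [ 0.5468 -0.0123]
cam_pivot side [257.9 205.9] 0.67 [ 0.5415 -0.0092]
cam_pivot wrist [195.1 189.1] 0.87 [ 0.5519 -0.007 ]
   tri [ 0.5462 -0.0095  0.0457]
lever_knob scene [205.9 249.9] 0.62 [0.5669 0.0737]
lever_knob side [351.5 231.5] 0.62 [ 0.6517 -0.1933]
lever_knob wrist [203.   94.7] 0.69 [0.567 0.074]
   tri [ 0.6627 -0.0007 -0.0415]
push_face scene [300.2 193. ] 0.81 [ 0.5496 -0.1628]
push_face side [297.7 242.6] 0.93 [ 0.5464 -0.17  ]
push_face wrist [195.4 349.7] 0.92 [ 0.545  -0.1668]
   tri [ 0.5485 -0.1656  0.0567]
plate_mid scene [300.6 193.7] 0.66 [ 0.5476 -0.1617]
plate_mid side [296.3 237.7] 0.97 [ 0.5516 -0.1559]
plate_mid wrist [196.1 343. ] 0.88 [ 0.5461 -0.1591]
   tri [ 0.5472 -0.1593  0.0603]
nest scene [286.7 215. ] 0.75 [ 0.5448 -0.1172]
nest side [282.7 235.8] 0.86 [ 0.5482 -0.1099]
nest wrist [199.  289.6] 0.82 [ 0.5464 -0.1151]
   tri [ 0.545  -0.1148  0.0344]
gear_mid scene [286.1 218. ] 0.59 [ 0.5399 -0.1099]
gear_mid side [282.8 238.1] 0.73 [ 0.5448 -0.1166]
   tri [ 0.5445 -0.1137  0.0281]
oil_bottle_mid scene [266.4 170.4] 0.84 [ 0.6542 -0.1755]
oil_bottle_mid side [348.5 230.7] 0.84 [ 0.6594 -0.1755]
oil_bottle_mid wrist [314.9 354.4] 0.85 [ 0.6636 -0.1765]
   tri [ 0.6591 -0.1771  0.0512]
collet_mid scene [358.5 242.6] 0.65 [ 0.3995 -0.159 ]
collet_mid wrist [ 67.7 255.5] 0.69 [ 0.4139 -0.0814]
   tri [ 0.3975 -0.1227  0.0304]
vee_block_mid scene [322.9 261.3] 0.77 [ 0.42   -0.0762]
vee_block_mid side [212.7 250. ] 0.79 [ 0.41   -0.0799]
vee_block_mid wrist [ 69.3 252.8] 0.63 [ 0.4157 -0.0787]
   tri [ 0.416  -0.0768  0.0227]
```

View pics/scene0.png

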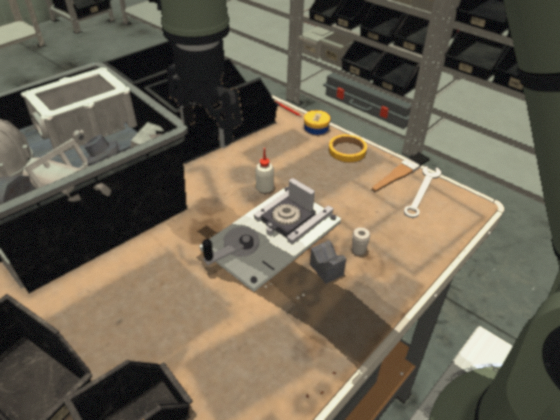

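View pics/wrist0.png

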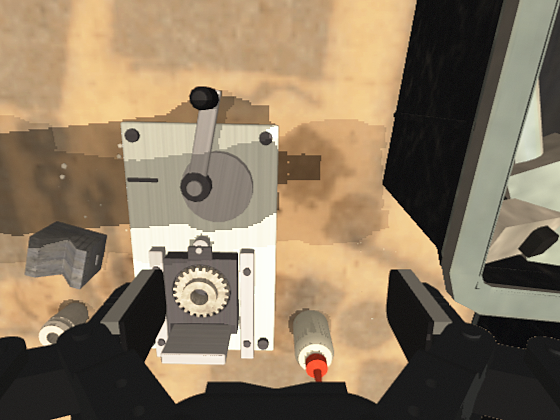

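The scene view shows the knob at (206,250), the pivot at (249,238) and the rib at (267,267). In the wrist view the knob is at (203,95), the pivot at (195,188), the push plate at (195,350) and the rib at (142,180). The jig's x is about world +y, and the lever sits at about -1.8 rad. I'll close the fingers and go to the far side of the knob, staying above it.

arm_command([
  [[1,-0.2,0],[0,0,0],0],
  [[2,-0.4,0],[0,0,0],0],
  [[2,-0.4,0],[0,0,0],0],
  [[1.3,-0.4,0],[0,0,0],0],
  [[0,0,2],[0,0,0.06],0],
  [[0,0,3],[0,0,0.06],0],
  [[0,0,3],[0,0,0.06],0],
  [[0,0,3],[0,0,0.06],0],
  [[0,0,2],[0,0,0],0],
  [[0,0,0],[0,0,0],0],
  [[0,0,0],[0,0,0],0],
])

```text
clock: 2.75
position: [0.6111, 0.0632, 0.2753]
tool_rot: [3.141, -0.0, 1.331]
force: [0.3, -0.9, 0.4]
grip_width: -0.0005
finger_force: 0.0
```

```bash
cat > look.py <<'E'
import sys
from h import *
np.set_printoptions(precision=4,suppress=True)
Z=dict(cam_pivot=.046,lever_knob=.065,push_face=.058,nest=.032,gear_mid=.032,oil_bottle_mid=.0525,collet_mid=.0235,vee_block_mid=.023)
st=bot.observe(); print(st["clock"],st["position"],st["tool_rot"],st["force"],st["grip_width"],st["qpos"])
for n in ("scene","side","wrist"):
    pic=bot.grab_frame(n); save(pic,n+sys.argv[1]); p=P(pic,st)
    for k in sys.argv[2:]:
        r=bot.mark_of(k,pic)
        if r: print(k,n,np.array(r[0]["at"]),round(r[0]["p"],2),atz(p,r[0]["at"],Z[k]))
E
python3 look.py 1 cam_pivot lever_knob push_face
```

```text
2.75 [0.6111 0.0632 0.2753] [ 3.1415 -0.      1.3311] [ 0.2616 -0.8519  0.3833] -0.00048253491814276896 [-0.2034  0.6618  0.0058  1.7326 -0.0052  0.7471 -0.4347]
cam_pivot scene [245.1 238.8] 0.66 [ 0.549  -0.0051]
lever_knob scene [287.7 217.1] 0.57 [ 0.5167 -0.0871]
push_face scene [300.7 193.9] 0.94 [ 0.5471 -0.1613]
cam_pivot side [259.6 206.3] 0.66 [ 0.5442 -0.0122]
lever_knob side [252.2 180.6] 0.9 [0.5629 0.0651]
push_face side [298.8 240.7] 0.93 [ 0.5512 -0.1659]
lever_knob wrist [188.8 245. ] 0.7 [0.5672 0.0731]
```

arm_command([
  [[0,0,2],[0,0,0],0],
  [[0,0,2],[0,0,0],0],
  [[0,0,1],[0,0,0],0],
  [[0,-0.8,0],[0,0,0],0],
  [[0,-0.7,0],[0,0,0],0],
  [[0,-0.6,0],[0,0,0],0],
  [[0,0,0],[0,0,0],0],
  [[0.14,-0.56,0],[0,0,-0.07],0],
  [[0.14,-0.57,0],[0,0,-0.07],0],
  [[0.14,-0.57,0],[0,0,-0.07],0],
  [[0.14,-0.57,0],[0,0,-0.07],0],
  [[0.14,-0.57,0],[0,0,-0.07],0],
  [[0.14,-0.57,0],[0,0,-0.07],0],
])

```text
clock: 4.65
position: [0.5582, 0.0782, 0.2257]
tool_rot: [3.138, 0.001, 1.753]
force: [8.0, -3.5, -0.9]
grip_width: -0.0001
finger_force: 3.5
```

```bash
python3 look.py 2 cam_pivot lever_knob
```

```text
4.65 [0.5582 0.0782 0.2257] [3.1381 0.0006 1.7533] [ 7.9765 -3.4666 -0.8966] -0.00014564470626577257 [-0.1689  0.6761 -0.1059  1.8871  0.1222  0.5811 -0.1713]
cam_pivot scene [246.7 239.1] 0.97 [ 0.5462 -0.0065]
lever_knob scene [217.1 255.4] 0.63 [0.5428 0.0693]
cam_pivot side [264.1 208.9] 0.96 [ 0.5484 -0.0254]
lever_knob side [240.6 183.4] 0.67 [0.534  0.0649]
lever_knob wrist [216.3 296.3] 0.82 [0.5365 0.0721]
```

The lever is turning: the contact force is about 8.7 N and the lever is at about 98°. I'll continue round the arc.

arm_command([
  [[0.14,-0.57,0],[0,0,-0.07],0],
  [[0.14,-0.57,0],[0,0,-0.07],0],
  [[0.14,-0.57,0],[0,0,-0.07],0],
  [[0.14,-0.57,0],[0,0,-0.07],0],
  [[0.14,-0.57,0],[0,0,-0.07],0],
  [[0.14,-0.57,0],[0,0,-0.07],0],
  [[0.14,-0.57,0],[0,0,-0.07],0],
  [[0.14,-0.57,0],[0,0,-0.07],0],
  [[0.14,-0.57,0],[0,0,-0.07],0],
  [[0.14,-0.57,0],[0,0,-0.07],0],
  [[0.14,-0.57,0],[0,0,-0.07],0],
  [[0.14,-0.57,0],[0,0,-0.07],0],
  [[0.14,-0.57,0],[0,0,-0.07],0],
  [[0.14,-0.57,0],[0,0,-0.07],0],
])

```text
clock: 6.5
position: [0.4847, 0.0491, 0.225]
tool_rot: [3.14, 0.001, 2.735]
force: [4.4, 6.8, 2.5]
grip_width: 0.0001
finger_force: 3.8
```

```bash
python3 look.py 3 cam_pivot lever_knob push_face
```

```text
6.5 [0.4847 0.0491 0.225 ] [3.1397 0.0007 2.7347] [4.4471 6.8338 2.4751] 9.989660818939179e-05 [ 0.0488  0.6171 -0.358   2.0743  0.4201  0.5172  0.5466]
cam_pivot scene [247.6 239.3] 0.82 [ 0.5446 -0.0073]
lever_knob scene [259.7 257.2] 0.66 [0.4853 0.0221]
push_face scene [299.9 194.2] 0.74 [ 0.5476 -0.1596]
cam_pivot side [260.4 204.5] 0.56 [ 0.5488 -0.0065]
lever_knob side [221.3 199.6] 0.95 [0.4698 0.0204]
push_face side [298.6 245.4] 0.92 [ 0.5437 -0.1779]
lever_knob wrist [216.5 296.7] 0.97 [0.4782 0.0281]
```

arm_command([
  [[0.14,-0.57,0],[0,0,-0.07],0],
  [[0.14,-0.57,0],[0,0,-0.07],0],
  [[0.14,-0.57,0],[0,0,-0.07],0],
  [[0.14,-0.57,0],[0,0,-0.07],0],
  [[0.14,-0.57,0],[0,0,-0.07],0],
  [[0.14,-0.57,0],[0,0,-0.07],0],
  [[0,0,0],[0,0,0],0],
  [[0,1,0],[0,0,0],0],
  [[0,1.5,0],[0,0,0],0],
  [[0,0.5,-2],[0,0,0],0],
  [[0,0,-4],[0,0,0],0],
  [[0,0,-4],[0,0,0],0],
  [[0,0,-3],[0,0,0],0],
  [[0,0,0],[0,0,0],0],
])

```text
clock: 8.5
position: [0.4687, 0.0478, 0.358]
tool_rot: [-3.141, 0.005, -3.133]
force: [0.1, 0.2, -0.4]
grip_width: -0.0
finger_force: 0.0
```

```bash
python3 look.py 4 cam_pivot lever_knob push_face nest oil_bottle_mid collet_mid vee_block_mid
```

```text
8.5 [0.4687 0.0478 0.358 ] [-3.1413  0.0047 -3.1331] [ 0.0619  0.2347 -0.4329] -3.629353329761071e-05 [ 0.2701  0.3995 -0.6282  2.0192  0.3219  0.8151  1.0358]
cam_pivot scene [246.5 239.1] 0.95 [ 0.5465 -0.0063]
lever_knob scene [276.  253.6] 0.87 [ 0.4702 -0.0033]
nest scene [289.  215.3] 0.89 [ 0.5408 -0.1196]
collet_mid scene [357.6 242.1] 0.96 [ 0.4015 -0.1589]
vee_block_mid scene [327.3 262.2] 0.84 [ 0.4127 -0.08  ]
cam_pivot side [261.  205.7] 0.7 [ 0.5479 -0.0114]
lever_knob side [226.  209.8] 0.74 [ 0.4641 -0.0199]
push_face side [298.6 241.7] 0.89 [ 0.5493 -0.1684]
nest side [284.4 237.2] 0.84 [ 0.549  -0.1155]
oil_bottle_mid side [349.1 229.9] 0.94 [ 0.662  -0.1739]
collet_mid side [222.8 278. ] 0.61 [ 0.3981 -0.1622]
vee_block_mid side [214.7 250.1] 0.66 [ 0.4133 -0.0818]
cam_pivot wrist [211.4 290.2] 0.92 [ 0.5543 -0.0046]
lever_knob wrist [199.3 201.2] 0.6 [ 0.4716 -0.0069]
push_face wrist [  6.6 292.7] 0.84 [ 0.5512 -0.1668]
nest wrist [ 81.8 279.4] 0.91 [ 0.5525 -0.1196]
oil_bottle_mid wrist [ 10.  294.4] 0.74 [ 0.5559 -0.1687]
collet_mid wrist [ 2.8 98.5] 0.92 [ 0.4017 -0.1641]
vee_block_mid wrist [114.5 114.1] 0.96 [ 0.4128 -0.0789]
```

View pics/wrist4.png

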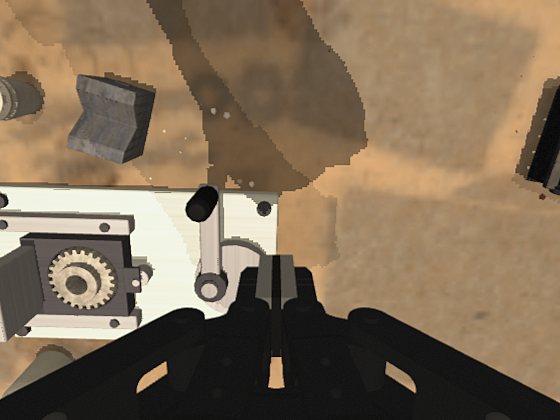

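View pics/side4.png

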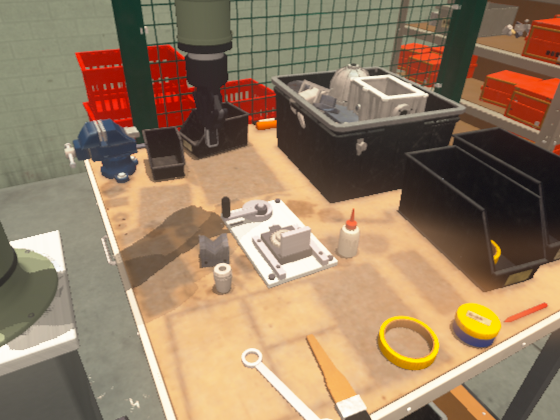

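The wrist view shows the knob at (202,203), pointing from the pivot (210,288) across the plate over the rib. The disc's bulk lies away from the roller, so the cam is at about 0. The slide is still back and the bystanders haven't moved. Next I'll go behind the push plate.

arm_command([
  [[-0.5,-2,0],[0,0,0],0],
  [[-1.5,-4,0],[0,0,0],0],
  [[-1.5,-4,0],[0,0,0],0],
  [[-1.5,-4,0],[0,0,0],0],
  [[-1.5,-4,0],[0,0,0],0],
  [[-1,-4,0],[0,0,0],0],
  [[-0.5,-3.3,0],[0,0,0],0],
  [[0,-1,0],[0,0,0],0],
  [[0,0,2],[0,0,0],0],
  [[0,0,2],[0,0,0],0],
  [[0,0,0],[0,0,0],0],
  [[0,0,0],[0,0,0],0],
])

```text
clock: 10.9
position: [0.5507, -0.2147, 0.3151]
tool_rot: [3.141, -0.0, -3.132]
force: [-1.0, 0.7, 0.4]
grip_width: -0.0003
finger_force: 0.0
```

```bash
python3 look.py 5 push_face lever_knob oil_bottle_mid
```

```text
10.9 [ 0.5507 -0.2147  0.3151] [ 3.1412 -0.0002 -3.1317] [-1.0199  0.6743  0.4298] -0.00028217108530704594 [ 0.6321  0.6212 -0.5217  1.7526  0.3881  0.8722  1.5182]
lever_knob scene [274.3 252.8] 0.59 [ 0.4737 -0.0027]
oil_bottle_mid scene [268.3 169.6] 0.88 [ 0.6532 -0.1802]
push_face side [297.1 243.9] 0.87 [ 0.5434 -0.1729]
lever_knob side [226.7 207.8] 0.89 [ 0.4681 -0.0137]
oil_bottle_mid side [351.8 231.9] 0.94 [ 0.6629 -0.1816]
push_face wrist [352.2 208.2] 0.78 [ 0.546  -0.1656]
lever_knob wrist [359.4 209.9] 0.6 [ 0.545  -0.1627]
```

View pics/wrist5.png

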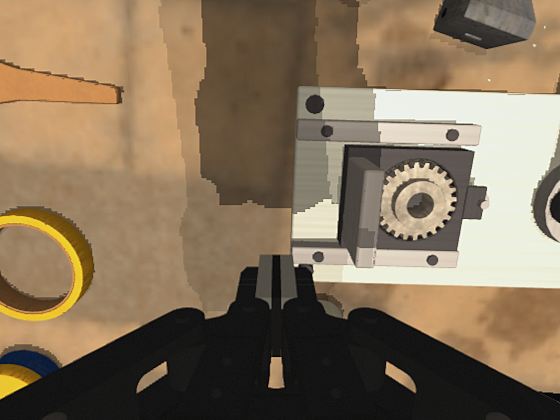

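The push plate is at (365,215) in the wrist view, with the fingers behind it. I'll descend and push.

arm_command([
  [[0.3,0,2.5],[0,0,0],0],
  [[0,0,3],[0,0,0],0],
  [[0,0,3],[0,0,0],0],
  [[0,0,1.2],[0,0,0],0],
  [[0,1,0],[0,0,0],0],
  [[0,1,0],[0,0,0],0],
  [[0,0.6,0],[0,0,0],0],
  [[0,0.4,0],[0,0,0],0],
  [[0,0.4,0],[0,0,0],0],
  [[0,0.4,0],[0,0,0],0],
  [[0,0.4,0],[0,0,0],0],
  [[0,0.4,0],[0,0,0],0],
  [[0,0.4,0],[0,0,0],0],
  [[0,0.4,0],[0,0,0],0],
  [[0,0.4,0],[0,0,0],0],
  [[0,0.4,0],[0,0,0],0],
  [[0,0.4,0],[0,0,0],0],
  [[0,0,0],[0,0,0],0],
])

```text
clock: 13.3
position: [0.5469, -0.1484, 0.2176]
tool_rot: [3.141, -0.0, -3.132]
force: [-0.6, 0.1, 0.5]
grip_width: -0.0001
finger_force: 0.0
```

```bash
python3 look.py 6 push_face nest gear_mid lever_knob
```

```text
13.3 [ 0.5469 -0.1484  0.2176] [ 3.1411 -0.0003 -3.1316] [-0.5677  0.0918  0.453 ] -0.00010852673160608847 [ 0.4735  0.7272 -0.4436  1.8665  0.4855  0.6568  1.3173]
push_face scene [288.2 198.9] 0.76 [ 0.5554 -0.133 ]
nest scene [274.2 219. ] 0.94 [ 0.5552 -0.0918]
gear_mid scene [274.1 224.6] 0.56 [ 0.5447 -0.08  ]
lever_knob scene [276.3 253.6] 0.75 [ 0.4698 -0.0037]
push_face side [288.4 233.4] 0.63 [ 0.5447 -0.1375]
nest side [275.2 226.3] 0.62 [ 0.5497 -0.0747]
gear_mid side [277.5 238.5] 0.69 [ 0.5346 -0.1131]
lever_knob side [228.4 205.2] 0.91 [ 0.475  -0.0062]
push_face wrist [317.8 292.4] 0.98 [ 0.5473 -0.1313]
nest wrist [419.9 266.9] 0.79 [ 0.5485 -0.0823]
gear_mid wrist [419.6 267.2] 0.72 [ 0.5487 -0.0825]
lever_knob wrist [329.5 293.2] 0.2 [ 0.5437 -0.128 ]
```

arm_command([
  [[0,0.2,0],[0,0,0],0],
  [[0,0.2,0],[0,0,0],0],
  [[0,0,0],[0,0,0],0],
])

```text
clock: 14.35
position: [0.5469, -0.1449, 0.2177]
tool_rot: [-3.142, -0.0, -3.132]
force: [0.7, -1.5, 0.1]
grip_width: 0.0001
finger_force: 0.2
```

arm_command([
  [[0,0.15,0],[0,0,0],0],
  [[0,0,0],[0,0,0],0],
])

```text
clock: 14.55
position: [0.5469, -0.1435, 0.2177]
tool_rot: [3.142, 0.0, -3.132]
force: [1.1, -1.2, 0.2]
grip_width: 0.0001
finger_force: 0.4
```

arm_command([
  [[0,0.15,0],[0,0,0],0],
  [[0,0,0],[0,0,0],0],
])

```text
clock: 14.75
position: [0.5469, -0.1428, 0.2178]
tool_rot: [-3.141, 0.0, -3.133]
force: [2.0, -5.5, -0.7]
grip_width: -0.0003
finger_force: 3.1
```

arm_command([
  [[0,0.15,0],[0,0,0],0],
  [[0,0,0],[0,0,0],0],
])

```text
clock: 14.95
position: [0.5469, -0.1424, 0.2178]
tool_rot: [-3.139, 0.0, -3.134]
force: [2.2, -14.4, -1.8]
grip_width: -0.0001
finger_force: 6.7
```

arm_command([
  [[0,0.15,0],[0,0,0],0],
  [[0,0,0],[0,0,0],0],
])

```text
clock: 15.15
position: [0.5468, -0.1421, 0.2179]
tool_rot: [-3.138, 0.0, -3.135]
force: [4.5, -21.5, -1.6]
grip_width: 0.0003
finger_force: 10.4
```

The force ramps up with almost no travel, at the predicted position, so the slide is home. I'll hold briefly and back away.

arm_command([
  [[0,0,0],[0,0,0],0],
  [[0,0,0],[0,0,0],0],
  [[0,-0.5,0],[0,0,0],0],
  [[0,-1.5,0],[0,0,0],0],
  [[0,-2.5,0],[0,0,0],0],
  [[0,-1,-2],[0,0,0],0],
  [[0,0,-4],[0,0,0],0],
  [[0,0,-4],[0,0,0],0],
  [[0,0,-2],[0,0,0],0],
  [[0,0,0],[0,0,0],0],
  [[0,0,0],[0,0,0],0],
])

```text
clock: 16.25
position: [0.5471, -0.1948, 0.3376]
tool_rot: [-3.141, 0.0, -3.133]
force: [0.0, 0.5, -0.9]
grip_width: -0.0
finger_force: 0.0
```

```bash
python3 look.py 7 push_face nest gear_mid lever_knob oil_bottle_mid collet_mid vee_block_mid
```

```text
16.25 [ 0.5471 -0.1948  0.3376] [-3.1414  0.0001 -3.1328] [ 0.0479  0.5257 -0.8623] -6.9341245834126865e-06 [ 0.6176  0.5787 -0.5387  1.7632  0.3662  0.9008  1.4996]
push_face scene [290.6 202.1] 0.92 [ 0.5457 -0.129 ]
nest scene [271.8 222. ] 0.84 [ 0.5529 -0.0824]
gear_mid scene [272.2 225.6] 0.88 [ 0.5455 -0.0755]
lever_knob scene [276.1 252.8] 0.79 [ 0.4714 -0.0049]
oil_bottle_mid scene [263.4 169.9] 0.64 [ 0.6601 -0.1724]
collet_mid scene [356.8 239.7] 0.78 [ 0.4063 -0.1631]
vee_block_mid scene [324.1 261.3] 0.67 [ 0.4183 -0.0777]
push_face side [288.6 232.2] 0.95 [ 0.5469 -0.1344]
nest side [275.  226.7] 0.62 [ 0.5486 -0.0758]
gear_mid side [274.5 225.9] 0.51 [ 0.549  -0.0729]
lever_knob side [226.5 205.3] 0.64 [ 0.4713 -0.0048]
oil_bottle_mid side [350.5 231.8] 0.86 [ 0.6608 -0.1802]
collet_mid side [221.7 279.8] 0.67 [ 0.3946 -0.1656]
vee_block_mid side [214.3 247.4] 0.84 [ 0.4156 -0.0737]
push_face wrist [426.5 195.8] 0.75 [ 0.5399 -0.0907]
nest wrist [426.8 199.5] 0.61 [ 0.5495 -0.0793]
gear_mid wrist [427.7 198.2] 0.88 [ 0.5485 -0.0788]
lever_knob wrist [537.8 203.7] 0.29 [ 0.5429 -0.0184]
vee_block_mid wrist [447.2   4.3] 0.92 [ 0.4142 -0.0783]
```

View pics/wrist7.png

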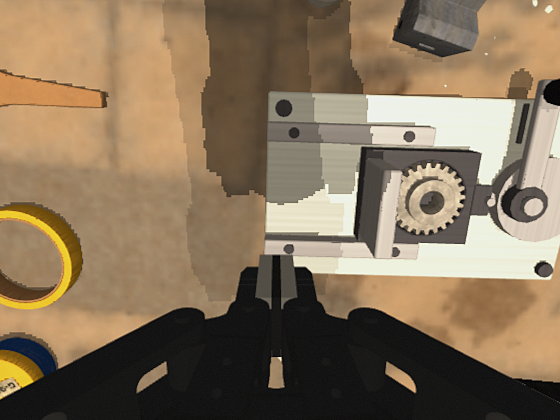

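The wrist view shows the slide forward, with its roller (490,200) at the cam's low side. The lever (from 527,205 to 550,95) is parallel to the rib (522,125), and the gear is seated at (431,200). Measured gear travel is about 38 mm, and the bystanders haven't moved.

```bash
python3 -c "
from workcell import bot
print(bot.job_done())"
```

```text
the job is handed in; nothing more can be done
None
```

I turned the cam to its low point, then pushed the slide home against its stop with the gear still in its nest, backed the arm away and handed the job in at about 16 s; the hand-in returned no verdict.

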